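# Dock the scale's battery pack under the contact spring

## Task

Put the shop scale's battery pack on charge: with your fingertips press the blue pack down firmly on its sprung bed and, keeping it pressed, slide it under the copper leaf spring until it is fully home against the end stop of the cradle. Then press the green button down to start the charge, and take your hand away. Do not pick the pack up, do not press the button before the pack is home, and leave the other things on the counter where they are.

Things in the scene. Friction and masses are not known exactly. Their poses are not given: they have to be found in the camera images.
- cradle: Grey charging cradle fixed to the counter, 250 x 92 mm. Origin: centre of its underside; z up, x along the slide to the end stop. Channel 65 mm wide, open on top: side walls 12 mm thick, top z = 34; rear lip inner face x = -119, top z = 30; end stop face x = 112, top z = 44. Steel bridge over x = 79 to 113, z = 70 to 74, posts beside the channel. Button console on the -y side.
- bed (a joint): Orange sprung bed, the slippery channel floor the pack lies on: a plate 226 x 62 mm that sinks level. In m: 0 = up (top at cradle z = 22), 0.008 = fully down on a hard stop. To sink it by the pack takes about 4 N at first, 11 N for 5 mm, 15 N fully down.
- leaf (a joint): Copper leaf spring 50 mm wide under the bridge. In m: 0 = at rest, up to 0.004 as the pack lifts it (4 to 16 N). Its blunt tip at cradle x = 67 (underside z = 41.5) stops an unpressed pack, whose top is at z = 46. Behind the tip it slopes down to a flat, x = 81 to 95, underside z = 36.5. A pack pressed down 6 mm or more passes under and lifts it; it then holds the pack down when let go.
- pack: Blue battery pack 120 (x) x 60 (y) x 24 (z) mm, about 0.25 kg, loose in the channel on the bed, x along the cradle's x, front end 15 to 45 mm short of the leaf's tip at the start. Origin: centre of its underside. On top a yellow cross rib: x = -4 to +4, 52 mm wide, 8 mm high. Fingertips press on the black-lined top behind it (x = -60 to -4) and push against the rib. Sliding takes about 5 to 15 N.
- home (a point): Fixed point in the channel (cradle x = 52, y = 0, z = 22): where the pack's origin stands in x and y when fully home. When docked and let go the pack lies about 6.5 mm lower than this because the leaf holds it down.
- start (a joint): The green push button, 28 mm across, on the cradle's console. Value in m: 0 = up, 0.006 = fully down; springs back; 5 N presses it fully.
- start_top (a point): Centre of the green button's top face (cradle x = -30, y = -75, z = 34 when up).
- soap: Bystander: orange soap carton 85 x 55 x 32 mm beside the cradle. Origin under its centre.
- tin: Bystander: food tin with a red label, 66 mm across, 75 mm high, beyond the end stop. Origin under its centre.
- pen: Bystander: blue pen 130 x 9 x 9 mm on the counter on the console's side. Origin under its centre.
- matchbox: Bystander: yellow matchbox 53 x 36 x 15 mm behind the cradle's rear end. Origin under its centre.
- phone: Bystander: black phone 150 x 72 x 9 mm. Origin under its centre.
- jar: Bystander: jar 80 mm across, 110 mm high. Origin under its centre.
- cup: Bystander: white cup 76 mm across, 85 mm high. Origin under its centre.
Things that resemble listed ones, but are neither listed nor needed, are in the scene too. Of the things like the pack, leave any that is turquoise; of the rest the larger one is meant.

How it is judged:
On the way, in this order (a step that is already met when the one before it is completed fails the run):
1. the pack is pressed down on the bed by the fingers, at least 4 mm, before it is home (value of joint bed above 0.004 m and contact force between the fingers and pack above 2 N and x of pack in the frame of cradle below 0.046 m), for 0.05 s.
2. the pack is fully home under the leaf spring (x of pack in the frame of home above -0.004 m and value of joint leaf above 0.0007 m), for 0.1 s.
3. the green button is pressed down (value of joint start above 0.004 m), for 0.05 s.
At the end, for the whole second after the job is handed in: The pack lies flat and at rest within 4 mm of the end stop, held at least 4 mm down by the lifted leaf spring; the button has been pressed at least 4 mm after that and is up again (x of pack in the frame of home between -0.004 and 0.004 m and z of pack in the frame of home below -0.004 m and value of joint leaf above 0.001 m and angle between the x axis of pack and the x axis of cradle, either way round below 0.07 rad and angle between pack's own z axis and vertical below 0.06 rad and linear speed of pack below 0.02 m/s and value of joint start below 0.002 m); the robot touches nothing.
It fails at once if the pack is lifted or tipped up off the bed (z of pack in the frame of home above 0.008 m or angle between pack's own z axis and vertical above 0.2 rad).
It fails at once if the button is pressed before the pack is home (value of joint start above 0.003 m and x of pack in the frame of home below -0.005 m).
It fails at once if another thing on the counter is moved by more than 20 mm (distance of any of soap, tin, pen, matchbox, phone, jar, cup from where it was at the start of the episode above 0.02 m).
It also fails if it takes over 40 s, if anything falls off the work surface, if the arm or the gripper's body presses on something with over 40 N, if the wrist force passes 120 N, or if a joint passes its speed limit or range.

## Robot

A 6-joint arm with a two-finger parallel gripper is mounted at the origin on the work surface. World frame = base frame: x ahead of the robot, y to its left, z up, the work surface at z = 0. Lengths are in m, angles in rad, forces in N, time in s.
With the tool pointing down it reaches from about 0.4 to 0.825 m from the base axis. Payload 7 kg.
Tool frame: the origin (TCP) lies midway between the tips of the shut fingers; the grasp point (between the pads) lies 19 mm behind it; z points along the fingers, y is the line along which they close (so a half turn about z gives the same grasp; the last joint's range is limited). The gripper opens to 88 mm and grips with 3 to 60 N. Pads are 19 mm wide; open, the fingers measure 130 mm over their backs; the gripper's body (78 mm by 193 mm) begins 47 mm behind the grasp point.
Start: joints at [1.539, 0.359, 0.012, 0, -1.224, -0.288], TCP at [0.212, 0.641, 0.227] pointing down, gripper open.
Joint ranges: [-3.07, 3.07], [-1.43, 2.12], [-1.02, 1.25], [-3.03, 1.67], [-3.05, -0], [-3.03, 3.03]. Speed limits (rad/s): [2.39, 2.39, 3.01, 3.14, 3.14, 3.14].

## Interface

Orientations are given as [roll, pitch, yaw] about the fixed x, y, z axes, in that order (R = Rz(yaw) Ry(pitch) Rx(roll)).
In Python, from station import get_state, grab_frame, calibration, job_done, boxes_of, regions_of, spot_point gives the robot as it stands. The module is installed in compiled form; this text tells all that it offers.
- The arm moves only by the tool arm_command, never from a script. Its argument "commands" is a list of rows, each an object of numbers: "tx", "ty", "tz": the shift along the tool's x, y, z each as a share of 25 cm, from -1 to 1; "twist": the turn about the tool's z as a share of 180 degrees, from -1 to 1. A call has exactly 8 rows; each row is the pose to reach, as a shift and turn from the pose commanded when the call began, along the tool's axes at that moment, turning the shorter way round; what a row does not reach only later rows make up. A row lasts 1/12 s, in which the tool goes at most 41.7 mm and 7.16 degrees, less where a joint would pass 70% of its speed; a pose out of reach is approached as far as the arm can. A call with a number of a shift or a turn outside -1 to 1 is refused whole. A call with a gripper value outside its range is refused whole. "claw" is the opening, from 0 (shut) to 1 (fully open), set as the call begins (left out, the last holds). The fingers move at their own pace and stop on an object; "grip_force" is the grip in N (left out, the last holds). Time passes only in rows, so rows that repeat a pose let the fingers close, or fill a call up. It gives the time, the measured TCP pose, the force, the opening and the grip force at its end, in the units of the state.
- get_state(): the state, without advancing time (a new reading comes with each control period).
- grab_frame(name): name is "scene" or "top" or "wrist"; returns the picture (420x560x3 uint8, red, green, blue); there is no depth.
- calibration(name): a dict with "camera_matrix" (3x3 intrinsics, pixels), "extrinsics" (4x4, takes a point from camera to world coordinates). Camera axes: x right, y down, z forward; pixel columns grow to the right and rows downward; lengths in m; the calibration is good to about 2 mm. A picture is of the moment at which its call begins: read the wrist's pose just before it. calibration takes no time and is no camera call; for the wrist camera it gives the pose at the moment of the call.
- job_done(): hands the job in; it is judged then, once.
Trained networks look in the newest picture that a camera, given by its name, has taken for a name from the list of things; names that differ only in an ending like _2 or _b are one class to them, and where a whole thing is asked for, a point or a joint stands for the part that bears it (a point fixed in the world has none). Each returns a list of dicts, best first, with "score" (0 to 1); they miss things now and then, are a little off and sometimes report something else, mostly with a low value. They report only what shows in the picture. A call takes as long as a camera call. They do not tell look-alikes from the thing itself.
- boxes_of(query, camera): "rect" ([left, top, right, bottom] in pixels, round what is visible of it).
- regions_of(query, camera): "region" (420x560 bool, what is visible of it) and "rect" ([left, top, right, bottom] in pixels, round what is visible of it).
- spot_point(query, camera): "uv" ([column, row] in pixels: a listed point, or the origin of a listed thing).
The state is a dict: "t": time; "q": joint angles; "qd": joint speeds; "joint_efforts": joint torques, N m; "eef_pos": TCP position; "ee_rot": TCP orientation; "force": force on the tool from outside, world axes, zero at the start; "moment": the same for the moment, N m; "width": finger opening in m; "gripper_force": force on a finger pad.
Only numpy, scipy, OpenCV 4.12 (cv2) and the standard library are available. Lean on these libraries where they do the work, as an engineer would, in place of code of your own. Each camera call takes 0.05 s, during which the arm holds its last target. There are 200 camera calls.

## Working session

There is one attempt and no reset: what is moved stays moved. The work goes in short steps, Python scripts to look and compute and a tool call to move; the robot and the scene stay as the last step left them, time stands still between calls to the robot, and variables do not carry over. Pictures are saved under pics/ and viewed, at most 10 in all, crops included, and the job is handed in when it is done.

Besides the shell and the picture viewer there is one more tool, called after ">>>" as name(argument=value, ...) on one line, values as JSON. arm_command: Moves the arm, as the interface text tells. Shift numbers are shares of 25 cm and turn numbers shares of 180 degrees, none past 1 either way. Its arguments: {"type":"object","properties":{"commands":{"type":"array"},"claw":{"type":"number"},"grip_force":{"type":"number"}},"required":["commands"]}

```bash
mkdir -p pics; python3 - <<'E'
from station import *
import cv2, numpy as np
s=get_state(); print(s)
for n in("scene","top"):
    f=grab_frame(n); cv2.imwrite(f"pics/{n}0.png",f[:,:,::-1])
    c=calibration(n); print(n,np.round(c["camera_matrix"],1).tolist(),np.round(c["extrinsics"],4).tolist())
    for q in("pack","cradle","start"): print(q,[(np.round(b["rect"]).tolist(),round(b["score"],2)) for b in boxes_of(q,n)])
    for q in("start_top","home","pack"): print(q,[(np.round(b["uv"],1).tolist(),round(b["score"],2)) for b in spot_point(q,n)])
a=cv2.imread("pics/scene0.png");b=cv2.imread("pics/top0.png")
E
```

```text
{'t': 0.0, 'q': array([ 1.53910181e+00,  3.59365854e-01,  1.10674654e-02, -3.54584747e-04,
       -1.22411475e+00, -2.88074371e-01]), 'qd': array([ 9.95388369e-04, -1.22808244e-03, -8.09821210e-04, -5.91145934e-05,
       -2.91404674e-06,  2.25836283e-03]), 'joint_efforts': array([ 1.67765702e-04, -5.82711446e+01,  2.93071425e+01,  6.99704468e+00,
        7.23727353e-03, -1.47802734e-04]), 'eef_pos': array([0.21207106, 0.64030094, 0.22563925]), 'ee_rot': array([ 3.13994775e+00, -1.39793380e-04, -3.19889523e-01]), 'force': array([ 0.18902968, -0.09461358, -0.54264525]), 'moment': array([-0.0396463 , -0.0057533 ,  0.00571312]), 'gripper_force': 0.0, 'width': 0.08779356458260863}
scene [[480.6, 0.0, 281.0], [0.0, 480.6, 205.1], [0.0, 0.0, 1.0]] [[-0.1653, 0.7611, -0.6272, 1.2629], [0.9862, 0.127, -0.1059, 0.1416], [-0.001, -0.636, -0.7717, 0.9159], [0.0, 0.0, 0.0, 1.0]]
pack [([214.0, 188.0, 265.0, 216.0], 0.78), ([268.0, 134.0, 302.0, 176.0], 0.76), ([134.0, 247.0, 179.0, 289.0], 0.71), ([410.0, 220.0, 454.0, 279.0], 0.62)]
cradle [([194.0, 173.0, 298.0, 251.0], 0.78)]
start [([231.0, 225.0, 239.0, 239.0], 0.49), ([209.0, 256.0, 267.0, 279.0], 0.25)]
start_top [([233.5, 229.1], 0.53)]
home [([263.4, 202.8], 0.55)]
pack [([158.6, 270.3], 0.84), ([282.0, 159.9], 0.76), ([239.2, 206.8], 0.68), ([130.2, 216.4], 0.45), ([166.6, 219.5], 0.42)]
top [[466.4, 0.0, 271.2], [0.0, 466.4, 216.7], [0.0, 0.0, 1.0]] [[-0.0555, -0.9714, 0.2309, 0.318], [-0.9985, 0.0534, -0.0151, 0.0455], [0.0024, -0.2314, -0.9729, 1.0806], [0.0, 0.0, 0.0, 1.0]]
pack [([279.0, 280.0, 306.0, 336.0], 0.91), ([357.0, 121.0, 385.0, 164.0], 0.78), ([290.0, 195.0, 350.0, 239.0], 0.7), ([280.0, 145.0, 318.0, 178.0], 0.23), ([258.0, 176.0, 373.0, 258.0], 0.15)]
cradle []
start [([308.0, 182.0, 324.0, 193.0], 0.52)]
start_top [([312.0, 186.5], 0.39)]
home [([291.4, 229.4], 0.73)]
pack [([318.0, 216.9], 0.63), ([370.3, 143.5], 0.55)]
```

```bash
python3 - <<'E'
import cv2, numpy as np
a=cv2.imread("pics/scene0.png");b=cv2.imread("pics/top0.png")
cv2.imwrite("pics/both0.png",np.hstack([cv2.resize(a[100:320,100:480],(400,232)),cv2.resize(b[90:360,160:480],(400,337))[:232]]) if 0 else cv2.resize(b[100:340,200:440],(600,600),interpolation=cv2.INTER_CUBIC))
E
```

```text
(no output)
```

View pics/scene0.png

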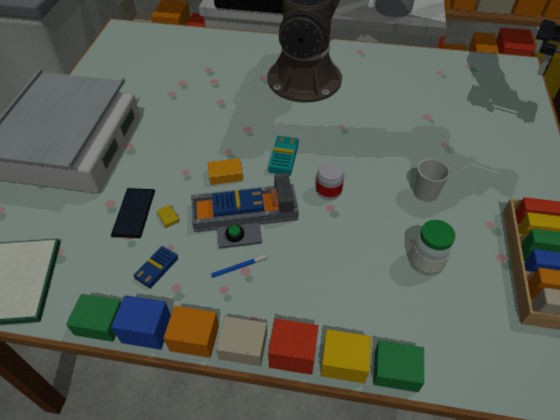

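View pics/both0.png

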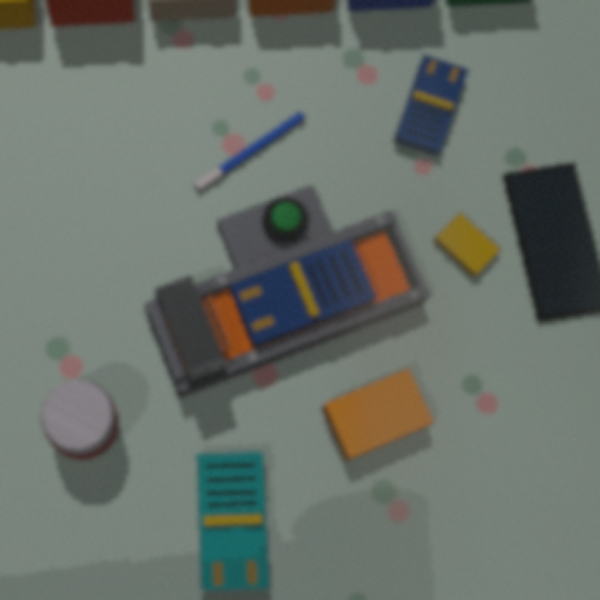

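The views show the wanted pack in the cradle at scene (239,203), top (318,217). The things that could be mistaken for it are the turquoise pack at scene (283,155) and the small loose blue pack at scene (156,267). I choose the one in the cradle because it's blue and the larger of the two, and the close crop confirms this. The button is at top (314,186), on the console's far side.

```bash
cat > h.py <<'E'
from station import *
import cv2, numpy as np
from scipy.optimize import least_squares
def c2w(p,P):
    x,y,a=p; P=np.atleast_2d(P); c,s=np.cos(a),np.sin(a)
    return np.c_[x+c*P[:,0]-s*P[:,1], y+s*P[:,0]+c*P[:,1], P[:,2]]
def proj(cal,W):
    E=np.linalg.inv(cal["extrinsics"]); C=W@E[:3,:3].T+E[:3,3]
    u=C@cal["camera_matrix"].T; return u[:,:2]/u[:,2:]
def fit(obs,p0):  # obs: list of (cal, P cradle pts, uv)
    r=least_squares(lambda p:np.concatenate([(proj(c,c2w(p,P))-uv).ravel() for c,P,uv in obs]),p0,loss="soft_l1")
    return r.x,r.fun
def ray(cal,uv,z):
    E=cal["extrinsics"]; d=E[:3,:3]@np.linalg.inv(cal["camera_matrix"])@[*uv,1]
    return E[:3,3]+d*(z-E[2,3])/d[2]
E
python3 - <<'E'
from h import *
t=calibration("top"); s=calibration("scene")
P=np.array([[-.03,-.075,.034],[-.125,-.046,.034],[-.125,.046,.034],[.113,-.046,.074],[.079,-.046,.074]])
crop=np.array([[286,216],[388,212],[429,293],[157,288],[193,278]],float)/2.5+[200,100]
p,r=fit([(t,P,crop),(s,np.array([[-.03,-.075,.034]]),np.array([[234.,231.]]))],[.45,0.,1.7])
print(p,np.round(r,1))
w=ray(t,np.array([305,290])/2.5+[200,100],.054)
d=w[:2]-p[:2];print("rib in cradle",d@[np.cos(p[2]),np.sin(p[2])],d@[-np.sin(p[2]),np.cos(p[2])])
for q,n in((-.03,-.075),"btn"),((.052,0),"home"): print(n,c2w(p,[*q,.03]))
E
```

```text
[ 0.55340481 -0.07137167  1.90871624] [-0.5 -0.2  0.7 -2.5  1.1  0.4 -0.9  0.9 -1.2 -0.8 -0.5 -1.9]
rib in cradle -0.014369497694770026 0.001332718982905476
btn [[ 0.63410904 -0.07481066  0.03      ]]
home [[ 0.53616549 -0.02231247  0.03      ]]
```

>>> arm_command(commands=[{"tx":0.09,"ty":0.095},{"tx":0.19,"ty":0.2},{"tx":0.285,"ty":0.3},{"tx":0.38,"ty":0.4},{"tx":0.475,"ty":0.5},{"tx":0.57,"ty":0.6},{"tx":0.665,"ty":0.7},{"tx":0.76,"ty":0.8}], claw=0)

```text
invalid input
```

>>> arm_command(commands=[{"tx":0.09,"ty":0.095},{"tx":0.19,"ty":0.2},{"tx":0.285,"ty":0.3},{"tx":0.38,"ty":0.4},{"tx":0.475,"ty":0.5},{"tx":0.57,"ty":0.6},{"tx":0.665,"ty":0.7},{"tx":0.76,"ty":0.8}])

```text
invalid input
```

>>> arm_command(commands=[{"tx":0.1,"ty":0.1,"twist":0.036},{"tx":0.2,"ty":0.2,"twist":0.072},{"tx":0.3,"ty":0.3,"twist":0.11},{"tx":0.4,"ty":0.4,"twist":0.145},{"tx":0.5,"ty":0.5,"twist":0.18},{"tx":0.6,"ty":0.6,"twist":0.22},{"tx":0.68,"ty":0.7,"twist":0.255},{"tx":0.75,"ty":0.77,"twist":0.29}])

```text
invalid input
```

>>> arm_command(commands=[{"tx":0.09,"ty":0.095,"tz":0,"twist":0},{"tx":0.19,"ty":0.2,"tz":0,"twist":0},{"tx":0.285,"ty":0.3,"tz":0,"twist":0},{"tx":0.38,"ty":0.4,"tz":0,"twist":0},{"tx":0.475,"ty":0.5,"tz":0,"twist":0},{"tx":0.57,"ty":0.6,"tz":0,"twist":0},{"tx":0.665,"ty":0.7,"tz":0,"twist":0},{"tx":0.76,"ty":0.8,"tz":0,"twist":0}], claw=0)

```text
t: 1.37
eef_pos: [0.3301, 0.3896, 0.2268]
ee_rot: [-3.141, -0.0, -0.319]
force: [0.1, -0.2, 0.9]
width: 0.0399
gripper_force: 0.0
```

>>> arm_command(commands=[{"tx":0.09,"ty":0.095,"tz":0,"twist":0},{"tx":0.19,"ty":0.2,"tz":0,"twist":0},{"tx":0.285,"ty":0.3,"tz":0,"twist":0},{"tx":0.38,"ty":0.4,"tz":0,"twist":0},{"tx":0.475,"ty":0.5,"tz":0,"twist":0},{"tx":0.57,"ty":0.6,"tz":0,"twist":0},{"tx":0.665,"ty":0.7,"tz":0,"twist":0},{"tx":0.76,"ty":0.8,"tz":0,"twist":0}])

```text
t: 2.03
eef_pos: [0.4476, 0.14, 0.227]
ee_rot: [-3.141, -0.001, -0.319]
force: [1.5, 0.3, -0.9]
width: 0.0005
gripper_force: 0.0
```

>>> arm_command(commands=[{"tx":0.1,"ty":0.1,"tz":0,"twist":0.036},{"tx":0.2,"ty":0.2,"tz":0,"twist":0.072},{"tx":0.3,"ty":0.3,"tz":0,"twist":0.11},{"tx":0.4,"ty":0.4,"tz":0,"twist":0.145},{"tx":0.5,"ty":0.5,"tz":0,"twist":0.18},{"tx":0.6,"ty":0.6,"tz":0,"twist":0.22},{"tx":0.68,"ty":0.7,"tz":0,"twist":0.255},{"tx":0.75,"ty":0.77,"tz":0,"twist":0.29}])

```text
t: 2.7
eef_pos: [0.5651, -0.1026, 0.2266]
ee_rot: [3.142, -0.0, -1.237]
force: [0.8, 1.3, 0.8]
width: 0.0005
gripper_force: 0.0
```

```bash
python3 - <<'E'
from h import *
import time
s=get_state(); print(s["t"],s["eef_pos"],s["ee_rot"],s["force"],s["width"])
c=calibration("wrist"); f=grab_frame("wrist"); cv2.imwrite("pics/w1.png",f[:,:,::-1]); np.savez("w1.npz",**c)
s=get_state(); print(s["t"],s["eef_pos"],s["ee_rot"])
print(np.round(c["extrinsics"],3).tolist())
p=[ 0.55340481,-0.07137167,1.90871624]
print(proj(c,c2w(p,[[-.03,-.075,.034],[-.125,-.046,.034],[.112,-.0325,.044],[-.014,0,.054]])).round())
E
```

```text
2.7 [ 0.56509482 -0.10256809  0.22656369] [ 3.14155541e+00 -2.05593031e-04 -1.23747409e+00] [0.7850406  1.29640339 0.79268052] 0.000537780901594826
2.75 [ 0.56654723 -0.10486391  0.22622557] [ 3.14092694e+00 -1.28147890e-03 -1.24646706e+00]
[[-0.945, -0.313, -0.096, 0.59], [-0.327, 0.904, 0.276, -0.177], [0.0, 0.292, -0.956, 0.385], [0.0, 0.0, 0.0, 1.0]]
[[213. 184.]
 [236.  92.]
 [255. 303.]
 [282. 203.]]
```

View pics/w1.png

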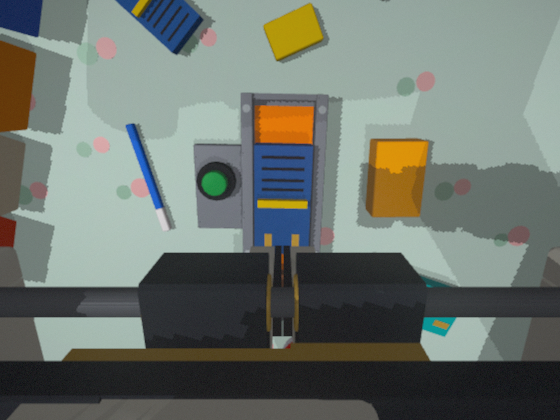

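The wrist view shows the cradle with its rear corners at (242,94) and (328,96), the button at (214,182), the rib at (282,204), and the pack's rear edge at row 145.

```bash
python3 - <<'E'
from h import *
c=dict(np.load("w1.npz")); t=calibration("top")
P=np.array([[-.03,-.075,.034],[-.125,-.0445,.034],[-.125,.0445,.034],[-.125,-.0445,.034]])
P[:,1]=[-.075,-.046,.046,-.046]
uv=np.array([[214,182.5],[242,94],[328,96],[242,94]],float)
p0=[.5534,-.0714,1.9087]
p,r=fit([(c,P,uv)],p0); print(p,r.round(1))
Pt=np.array([[-.03,-.075,.034],[-.125,-.046,.034],[-.125,.046,.034],[.113,-.046,.074],[.079,-.046,.074]])
crop=np.array([[286,216],[388,212],[429,293],[157,288],[193,278]],float)/2.5+[200,100]
p,r=fit([(c,P,uv),(t,Pt,crop)],p0); print(p,r.round(1))
R=np.array([[np.cos(p[2]),np.sin(p[2])],[-np.sin(p[2]),np.cos(p[2])]])
for u,z in(((282,204),.054),((284,145),.046)): print(R@(ray(c,u,z)[:2]-p[:2]))
s=get_state(); print("tcp in cradle",R@(s["eef_pos"][:2]-p[:2]), s["eef_pos"][2], "yaw",s["ee_rot"][2],"want",p[2]-np.pi)
# wall edge at row 245
print(proj(c,c2w(p,[[0,-.046,.034],[0,.046,.034]])))
g=cv2.cvtColor(cv2.imread("pics/w1.png"),cv2.COLOR_BGR2GRAY); print(g[235,225:262:1].tolist(), g[235,312:340].tolist())
E
```

```text
[ 0.55246252 -0.06832322  1.8663638 ] [ 0.3  1.7 -0.8 -0.9  4.5  0.8 -0.8 -0.9]
[ 0.55164275 -0.06894199  1.87750819] [ 0.9  2.2 -1.2 -0.7  4.1 -0.1 -1.2 -0.7 -0.4  0.6  1.  -0.4  0.3  2.9
 -2.   0.1 -2.1 -1.2]
[-0.01599081 -0.00159218]
[-0.0761252  -0.00117926]
tcp in cradle [-0.03874555 -0.00336316] 0.22622557308169441 yaw -1.246467058425707 want -1.2640844621908622
[[241.82571332 211.56512301]
 [324.17365587 213.67050418]]
[184, 185, 185, 186, 187, 182, 185, 181, 170, 165, 163, 163, 165, 164, 163, 164, 165, 147, 123, 118, 120, 118, 120, 119, 118, 119, 119, 104, 69, 67, 75, 73, 73, 75, 74, 75, 74] [86, 87, 96, 110, 120, 119, 119, 116, 110, 111, 120, 120, 121, 124, 121, 121, 123, 123, 120, 121, 123, 145, 180, 185, 187, 186, 185, 186]
```

```bash
python3 - <<'E'
from h import *
c=dict(np.load("w1.npz")); t=calibration("top")
im=cv2.imread("pics/w1.png")
for r in(115,230): print(r,im[r,238:262].sum(1).tolist(),im[r,306:334].sum(1).tolist())
Pt=np.array([[-.03,-.075,.034],[-.125,-.046,.034],[-.125,.046,.034],[.113,-.046,.074],[.079,-.046,.074]])
crop=np.array([[286,216],[388,212],[429,293],[157,288],[193,278]],float)/2.5+[200,100]
xs=np.array([-.11,-.06,-.02,.01])
def f(p):
    a=proj(c,c2w(p,[[-.03,-.075,.034],[-.125,-.046,.034]]))-[[214,182.5],[242,94]]
    l=proj(c,c2w(p,np.c_[xs,0*xs-.0445,0*xs+.034]))[:,0]-242.2
    b=proj(t,c2w(p,Pt))-crop
    return np.r_[a.ravel(),l,b.ravel()]
r=least_squares(f,[.5534,-.0714,1.9087],loss="soft_l1");p=r.x;print(p,f(p).round(1))
R=np.array([[np.cos(p[2]),np.sin(p[2])],[-np.sin(p[2]),np.cos(p[2])]])
for u,z in(((282,204),.054),((284,145),.046)): print(R@(ray(c,u,z)[:2]-p[:2]))
s=get_state(); print("tcp in cradle",R@(s["eef_pos"][:2]-p[:2]), "yaw",s["ee_rot"][2],"want",p[2]-np.pi)
E
```

```text
115 [511, 491, 445, 346, 344, 341, 334, 342, 337, 340, 335, 334, 333, 298, 216, 183, 219, 244, 233, 233, 251, 306, 331, 332] [336, 328, 337, 353, 347, 342, 337, 298, 211, 251, 301, 342, 330, 332, 329, 325, 324, 330, 322, 329, 315, 342, 385, 387, 386, 385, 386, 381]
230 [549, 544, 523, 484, 437, 362, 362, 363, 369, 367, 366, 362, 360, 357, 309, 206, 224, 251, 249, 249, 253, 251, 248, 254] [254, 255, 252, 212, 209, 255, 263, 262, 261, 314, 359, 368, 360, 364, 330, 328, 367, 366, 364, 369, 371, 361, 372, 367, 370, 364, 380, 467]
[ 0.5524124  -0.0694964   1.87486268] [ 0.5  1.3 -1.5 -1.6 -0.1  0.2  0.4  0.5 -0.1  0.3  1.3 -0.6  0.5  2.7
 -1.7 -0.4 -1.8 -1.6]
[-0.01522712 -0.00106613]
[-0.07536239 -0.0008123 ]
tcp in cradle [-0.0379771 -0.0028973] yaw -1.246467058425707 want -1.2667299774715308
```

>>> arm_command(commands=[{"tx":0,"ty":0.01,"tz":0.1,"twist":0.01},{"tx":0,"ty":0.01,"tz":0.22,"twist":0.01},{"tx":0,"ty":0.01,"tz":0.34,"twist":0.01},{"tx":0,"ty":0.01,"tz":0.46,"twist":0.01},{"tx":0,"ty":0.01,"tz":0.56,"twist":0.01},{"tx":0,"ty":0.01,"tz":0.64,"twist":0.01},{"tx":0,"ty":0.01,"tz":0.68,"twist":0.01},{"tx":0,"ty":0.01,"tz":0.68,"twist":0.01}])

```text
t: 3.42
eef_pos: [0.5609, -0.101, 0.0544]
ee_rot: [3.138, 0.001, -1.262]
force: [-0.0, 0.5, 0.5]
width: 0.0002
gripper_force: 0.0
```

```bash
cat > st.py <<'E'
from h import *
p=[0.5524124,-0.0694964,1.87486268]
R=np.array([[np.cos(p[2]),np.sin(p[2])],[-np.sin(p[2]),np.cos(p[2])]])
s=get_state(); print(s["t"],"tcp in cradle",(R@(s["eef_pos"][:2]-p[:2])).round(4),s["eef_pos"][2].round(4),"rot",s["ee_rot"].round(4),"F",(R@s["force"][:2]).round(1),s["force"][2].round(1))
E
cat > w2.py <<'E'
import sys
from st import *
c=calibration("wrist"); f=grab_frame("wrist"); cv2.imwrite(f"pics/{sys.argv[1]}.png",f[:,:,::-1])
E
python3 w2.py w2
```

```text
3.4167 tcp in cradle [-0.0326  0.0014] 0.0544 rot [ 3.1377e+00  8.0000e-04 -1.2624e+00] F [ 0.5 -0.1] 0.5
```

View pics/w2.png

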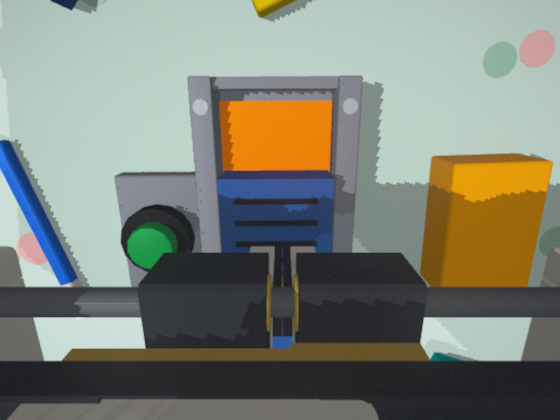

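The wrist view shows the pack at cols 219–333 with its rear edge at row 172. The fingers at col 282 are just behind the rib and a few mm toward +y. I'll back off slightly and press.

>>> arm_command(commands=[{"tx":0.012,"ty":-0.008,"tz":0.0,"twist":0},{"tx":0.012,"ty":-0.008,"tz":0.0,"twist":0},{"tx":0.012,"ty":-0.008,"tz":0.012,"twist":0},{"tx":0.012,"ty":-0.008,"tz":0.024,"twist":0},{"tx":0.012,"ty":-0.008,"tz":0.036,"twist":0},{"tx":0.012,"ty":-0.008,"tz":0.044,"twist":0},{"tx":0.012,"ty":-0.008,"tz":0.052,"twist":0},{"tx":0.012,"ty":-0.008,"tz":0.052,"twist":0}])

```text
t: 4.13
eef_pos: [0.5652, -0.1032, 0.0437]
ee_rot: [3.142, -0.0, -1.262]
force: [-1.8, 0.8, 6.4]
width: 0.0005
gripper_force: 3.5
```

```bash
python3 st.py
```

```text
4.1333 tcp in cradle [-0.036  -0.0021] 0.0437 rot [ 3.1415e+00 -2.0000e-04 -1.2620e+00] F [1.3 1.5] 6.4
```

>>> arm_command(commands=[{"tx":0,"ty":0,"tz":0.006,"twist":0},{"tx":0,"ty":0,"tz":0.012,"twist":0},{"tx":0,"ty":0,"tz":0.018,"twist":0},{"tx":0,"ty":0,"tz":0.022,"twist":0},{"tx":0,"ty":0,"tz":0.026,"twist":0},{"tx":0,"ty":0,"tz":0.026,"twist":0},{"tx":0,"ty":0,"tz":0.026,"twist":0},{"tx":0,"ty":0,"tz":0.026,"twist":0}])

```text
t: 4.8
eef_pos: [0.5652, -0.1032, 0.0384]
ee_rot: [-3.141, -0.0, -1.262]
force: [-5.5, 1.8, 13.5]
width: 0.0004
gripper_force: 7.0
```

```bash
python3 st.py
```

```text
4.8 tcp in cradle [-0.036  -0.0021] 0.0384 rot [-3.1412e+00 -4.0000e-04 -1.2617e+00] F [3.4 4.7] 13.5
```

>>> arm_command(commands=[{"tx":0,"ty":0,"tz":0.006,"twist":0},{"tx":-0.012,"ty":0,"tz":0.006,"twist":0},{"tx":-0.028,"ty":0,"tz":0.006,"twist":0},{"tx":-0.044,"ty":0,"tz":0.006,"twist":0},{"tx":-0.06,"ty":0,"tz":0.006,"twist":0},{"tx":-0.076,"ty":0,"tz":0.006,"twist":0},{"tx":-0.09,"ty":0,"tz":0.006,"twist":0},{"tx":-0.09,"ty":0,"tz":0.006,"twist":0}])

```text
t: 5.47
eef_pos: [0.561, -0.0822, 0.0382]
ee_rot: [-3.137, -0.003, -1.26]
force: [0.3, -3.5, 17.2]
width: 0.0003
gripper_force: 8.6
```

```bash
python3 st.py
```

```text
5.4667 tcp in cradle [-0.0147 -0.0043] 0.0382 rot [-3.1369e+00 -2.8000e-03 -1.2604e+00] F [-3.5  0.8] 17.2
```

>>> arm_command(commands=[{"tx":-0.012,"ty":0.004,"tz":0.003,"twist":0},{"tx":-0.024,"ty":0.004,"tz":0.003,"twist":0},{"tx":-0.038,"ty":0.004,"tz":0.003,"twist":0},{"tx":-0.052,"ty":0.004,"tz":0.003,"twist":0},{"tx":-0.066,"ty":0.004,"tz":0.003,"twist":0},{"tx":-0.08,"ty":0.004,"tz":0.003,"twist":0},{"tx":-0.09,"ty":0.004,"tz":0.003,"twist":0},{"tx":-0.1,"ty":0.004,"tz":0.003,"twist":0}])

```text
t: 6.13
eef_pos: [0.5545, -0.0613, 0.0382]
ee_rot: [-3.135, -0.006, -1.259]
force: [2.5, -8.5, 20.8]
width: 0.0003
gripper_force: 20.7
```

```bash
python3 st.py; python3 - <<'E'
from h import *
f=grab_frame("top"); cv2.imwrite("pics/t3.png",cv2.resize(f[160:280,240:400,::-1],(800,600),interpolation=cv2.INTER_CUBIC))
E
```

```text
6.1333 tcp in cradle [ 0.0072 -0.0045] 0.0382 rot [-3.1351 -0.0065 -1.2591] F [-8.8  0.2] 20.8
```

View pics/t3.png

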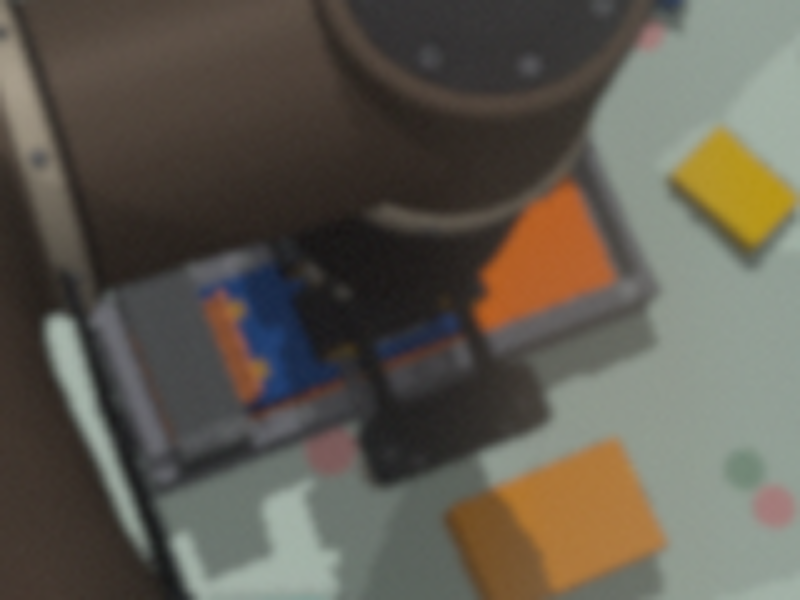

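The top crop shows the pack's front already under the copper leaf (crop ~(235,340)), so I'll carry on sliding.

>>> arm_command(commands=[{"tx":-0.012,"ty":0.004,"tz":0.003,"twist":0},{"tx":-0.024,"ty":0.004,"tz":0.003,"twist":0},{"tx":-0.038,"ty":0.004,"tz":0.003,"twist":0},{"tx":-0.052,"ty":0.004,"tz":0.003,"twist":0},{"tx":-0.066,"ty":0.004,"tz":0.003,"twist":0},{"tx":-0.08,"ty":0.004,"tz":0.003,"twist":0},{"tx":-0.09,"ty":0.004,"tz":0.003,"twist":0},{"tx":-0.1,"ty":0.004,"tz":0.003,"twist":0}])

```text
t: 6.85
eef_pos: [0.5462, -0.0358, 0.038]
ee_rot: [-3.133, -0.004, -1.26]
force: [4.8, -13.6, 22.1]
width: 0.0002
gripper_force: 21.5
```

```bash
python3 st.py
```

```text
6.85 tcp in cradle [ 0.034  -0.0042] 0.038 rot [-3.1333 -0.0043 -1.2595] F [-14.4  -0.5] 22.1
```

>>> arm_command(commands=[{"tx":-0.004,"ty":0,"tz":0,"twist":0},{"tx":-0.008,"ty":0,"tz":0,"twist":0},{"tx":-0.012,"ty":0,"tz":0,"twist":0},{"tx":-0.016,"ty":0,"tz":0,"twist":0},{"tx":-0.02,"ty":0,"tz":0,"twist":0},{"tx":-0.024,"ty":0,"tz":0,"twist":0},{"tx":-0.024,"ty":0,"tz":0,"twist":0},{"tx":-0.024,"ty":0,"tz":0,"twist":0}])

```text
t: 7.52
eef_pos: [0.5454, -0.0334, 0.0381]
ee_rot: [-3.134, -0.008, -1.259]
force: [13.4, -35.4, 15.4]
width: 0.0006
gripper_force: 24.0
```

```bash
python3 st.py
```

```text
7.5167 tcp in cradle [ 0.0365 -0.0041] 0.0381 rot [-3.1338 -0.0078 -1.2593] F [-37.8  -2.2] 15.4
```

>>> arm_command(commands=[{"tx":0.006,"ty":0,"tz":0,"twist":0},{"tx":0.01,"ty":0,"tz":0,"twist":0},{"tx":0.01,"ty":0,"tz":-0.012,"twist":0},{"tx":0.012,"ty":0,"tz":-0.024,"twist":0},{"tx":0.014,"ty":0,"tz":-0.04,"twist":0},{"tx":0.02,"ty":0,"tz":-0.1,"twist":0},{"tx":0.02,"ty":0,"tz":-0.2,"twist":0},{"tx":0.02,"ty":0,"tz":-0.3,"twist":0}])

```text
t: 8.18
eef_pos: [0.5401, -0.0342, 0.109]
ee_rot: [3.139, 0.0, -1.263]
force: [0.5, 0.7, 0.3]
width: 0.0008
gripper_force: 0.0
```

>>> arm_command(commands=[{"tx":0.1,"ty":-0.05,"tz":0,"twist":0},{"tx":0.2,"ty":-0.1,"tz":0,"twist":0},{"tx":0.27,"ty":-0.15,"tz":0,"twist":0},{"tx":0.27,"ty":-0.2,"tz":0,"twist":0},{"tx":0.27,"ty":-0.25,"tz":0,"twist":0},{"tx":0.27,"ty":-0.28,"tz":0,"twist":0},{"tx":0.27,"ty":-0.28,"tz":0,"twist":0},{"tx":0.27,"ty":-0.28,"tz":0,"twist":0}])

```text
t: 8.85
eef_pos: [0.6277, -0.0766, 0.1085]
ee_rot: [3.141, 0.0, -1.262]
force: [-0.9, -1.3, -0.5]
width: 0.0003
gripper_force: 0.0
```

```bash
python3 w2.py w4; python3 - <<'E'
from h import *
a=cv2.imread("pics/w4.png")
t=grab_frame("top")[130:270,220:400,::-1]; s=grab_frame("scene")[150:270,170:330,::-1]
np.save("t4.npy",t)
o=np.hstack([cv2.resize(t,(400,300),interpolation=2),cv2.resize(s,(400,300),interpolation=2)])
o=np.vstack([o,np.hstack([cv2.resize(a,(400,300)),np.zeros((300,400,3),np.uint8)])]); cv2.imwrite("pics/m4.png",o)
E
```

```text
8.85 tcp in cradle [-0.0293 -0.0697] 0.1085 rot [ 3.1407e+00  3.0000e-04 -1.2620e+00] F [-1.   1.2] -0.5
```

View pics/m4.png

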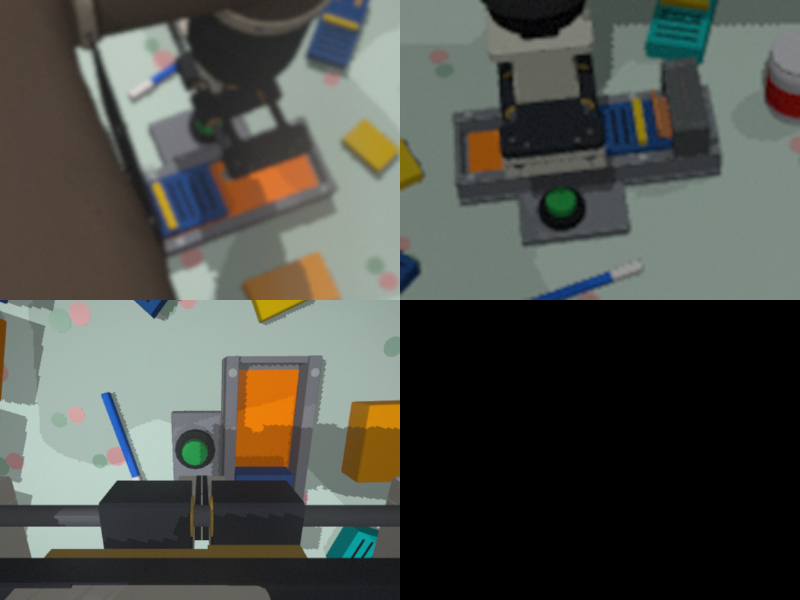

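```bash
python3 - <<'E'
from st import *
c=calibration("wrist"); im=grab_frame("wrist").astype(int)
d=im[:,:,0]-im[:,:,2]  # orange + , blue -
for u in(350,370,390):
    col=d[150:260,u]; r=150+np.where((col[:-1]>-10)&(col[1:]<=-10))[0]; print(u,r, [(R@(ray(c,(u,v+.5),.0395)[:2]-p[:2])).round(4).tolist() for v in r])
g=(im[:,:,1]>im[:,:,0]+50)&(im[:,:,1]>im[:,:,2]+40); g[:150]=0;g[260:]=0;g[:,:220]=0;g[:,320:]=0
v,u=np.where(g); print(u.mean(),v.mean(),u.min(),u.max(),v.min(),v.max())
w=ray(c,((u.min()+u.max())/2,(v.min()+v.max())/2),.034); print("btn",w,(R@(w[:2]-p[:2])).round(4))
E
```

```text
9.0 tcp in cradle [-0.0294 -0.0694] 0.1091 rot [ 3.1413e+00  1.0000e-04 -1.2621e+00] F [-0.2  0.1] 1.3
350 [233] [[-0.0175, -0.0184]]
370 [233] [[-0.0175, -0.0036]]
390 [233] [[-0.0176, 0.0112]]
271.6509433962264 213.66876310272536 254 289 197 231
btn [ 0.63467199 -0.07571394  0.034     ] [-0.0306 -0.0766]
```

The pack's rear bottom edge works out at cradle x ≈ -0.008 m, which is what home gives, and the push force jumped when it met the end stop. Next is the button.

>>> arm_command(commands=[{"tx":0.004,"ty":-0.03,"tz":0.06,"twist":0},{"tx":0.004,"ty":-0.03,"tz":0.14,"twist":0},{"tx":0.004,"ty":-0.03,"tz":0.21,"twist":0},{"tx":0.004,"ty":-0.03,"tz":0.27,"twist":0},{"tx":0.004,"ty":-0.03,"tz":0.29,"twist":0},{"tx":0.004,"ty":-0.03,"tz":0.305,"twist":0},{"tx":0.004,"ty":-0.03,"tz":0.32,"twist":0},{"tx":0.004,"ty":-0.03,"tz":0.32,"twist":0}])

```text
t: 9.72
eef_pos: [0.6355, -0.0756, 0.0295]
ee_rot: [3.142, -0.0, -1.262]
force: [-1.9, 0.3, 3.8]
width: 0.0004
gripper_force: 2.0
```

```bash
python3 st.py
```

```text
9.7167 tcp in cradle [-0.0307 -0.0774] 0.0295 rot [ 3.1416e+00 -2.0000e-04 -1.2621e+00] F [0.9 1.7] 3.8
```

Travel is about 4.5 mm at 3.8 N, so I'll press a bit further to be sure and then retreat.

>>> arm_command(commands=[{"tx":0,"ty":0,"tz":0.006,"twist":0},{"tx":0,"ty":0,"tz":0.012,"twist":0},{"tx":0,"ty":0,"tz":0.014,"twist":0},{"tx":0,"ty":0,"tz":0.014,"twist":0},{"tx":0,"ty":0,"tz":0.014,"twist":0},{"tx":0,"ty":0,"tz":0.014,"twist":0},{"tx":0,"ty":0,"tz":0.014,"twist":0},{"tx":0,"ty":0,"tz":0.014,"twist":0}])

```text
t: 10.38
eef_pos: [0.6359, -0.0756, 0.0281]
ee_rot: [-3.14, -0.001, -1.262]
force: [-7.3, 0.2, 16.2]
width: 0.0004
gripper_force: 8.3
```

>>> arm_command(commands=[{"tx":0,"ty":0,"tz":-0.03,"twist":0},{"tx":0,"ty":0,"tz":-0.1,"twist":0},{"tx":0,"ty":0,"tz":-0.2,"twist":0},{"tx":0,"ty":0,"tz":-0.32,"twist":0},{"tx":0,"ty":0,"tz":-0.45,"twist":0},{"tx":0,"ty":0,"tz":-0.55,"twist":0},{"tx":0,"ty":0,"tz":-0.6,"twist":0},{"tx":0,"ty":0,"tz":-0.6,"twist":0}])

```text
t: 11.05
eef_pos: [0.6381, -0.0754, 0.1805]
ee_rot: [-3.134, -0.002, -1.262]
force: [0.6, 0.3, 0.8]
width: 0.0005
gripper_force: 0.0
```

>>> arm_command(commands=[{"tx":0.1,"ty":0,"tz":0,"twist":0},{"tx":0.2,"ty":0,"tz":0,"twist":0},{"tx":0.3,"ty":0,"tz":0,"twist":0},{"tx":0.4,"ty":0,"tz":0,"twist":0},{"tx":0.45,"ty":0,"tz":0,"twist":0},{"tx":0.45,"ty":0,"tz":0,"twist":0},{"tx":0.45,"ty":0,"tz":0,"twist":0},{"tx":0.45,"ty":0,"tz":0,"twist":0}])

```text
t: 11.72
eef_pos: [0.6695, -0.1822, 0.1751]
ee_rot: [3.141, 0.0, -1.262]
force: [0.6, -0.3, 0.8]
width: 0.0006
gripper_force: 0.0
```

```bash
python3 st.py; python3 - <<'E'
from h import *
t=grab_frame("top")[130:270,220:400,::-1]; s=grab_frame("scene")[150:270,170:330,::-1]
cv2.imwrite("pics/m5.png",np.hstack([cv2.resize(t,(400,300),interpolation=2),cv2.resize(s,(400,300),interpolation=2)]))
E
```

```text
11.7167 tcp in cradle [-0.1426 -0.0779] 0.1751 rot [ 3.1413e+00  4.0000e-04 -1.2624e+00] F [-0.5 -0.5] 0.8
```

View pics/m5.png

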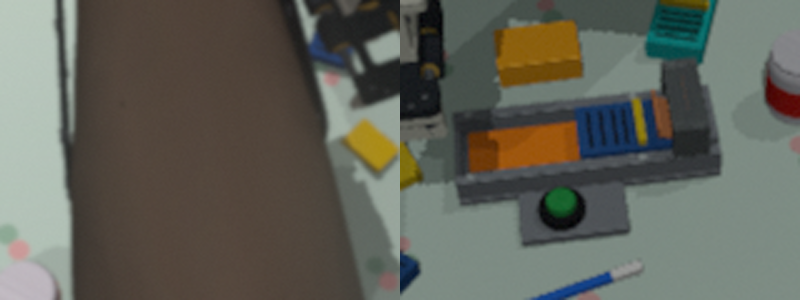

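The scene crop shows the pack seated under the leaf (rib at ~(640,120)), the button up at (562,203) and the hand clear.

```bash
python3 -c "
from station import *
print(job_done())"
```

```text
the job is handed in; nothing more can be done
None
```

The pack is fully home under the leaf spring, the green button was pressed to its stop and is up again, and the hand is clear; the job is handed in, but no verdict came back.

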